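# Pack and close the curing case

### The job

The open wooden curing case holds one round resin casting, either the thick red one or the thin green one. Lay a spacer board, or a combination of them, flat on that casting so that the case is filled to within 5 mm of its rim with nothing sticking out, then swing the hinged lid fully shut. Leave the casting in the case, and do not knock the other casting or the pale balusters behind the case out of place.

Things in the scene. Friction and masses are not known exactly. Their poses are not given: they have to be found in the camera images.
- case: open square wooden case fixed to the bench, 166 x 166 mm outside, 68 mm high to its rim; walls 8 mm, floor 10 mm: 150 x 150 mm inside, 58 mm deep. Origin at the centre of its underside; z up, x towards its hinged side (roughly away from the robot), y along the hinge. Above the thick red casting 22 mm of depth are free, above the thin green one 34 mm.
- lid (a joint): angle of the lid in rad: 0 fully shut, growing as it opens up and back over the case's +x wall; stop at 1.9. It starts at about 1.62 to 1.77, leaning a little back from the robot. Stiff hinge (0.32 N m friction, no spring): the lid (0.25 kg) stays where it is left and must be pushed all the way down; 3 to 5 N near its free edge moves it.
- lid_hinge (a point): middle of the hinge line, 83 mm along the case's +x and 68.5 mm above its underside, at the lid's underside. Its axes turn with the lid: the flat plywood lid, 166 mm wide, reaches 166 mm along its own -x, and its 10 mm thickness lies along its own +z (the face that is on top when shut, at the back when open).
- lid_tab (a point): middle of the red tab, 70 mm wide and 10 mm thick, that extends 20 mm past the middle of the lid's free edge: 176 mm from the hinge line, at mid thickness. Its axes turn with the lid, as at lid_hinge.
- thick_casting: dark red round cast-resin disc, 120 mm across and 36 mm thick, about 490 g. Origin at the centre of its underside, z up. At the start it lies either in the middle of the curing case's floor or on the plaster bat; the other casting is in the other place. 
- thin_casting: pale green round cast-resin disc, 120 mm across and 24 mm thick, about 330 g. Origin at the centre of its underside, z up. At the start it lies either in the middle of the curing case's floor or on the plaster bat; the other casting is in the other place. 
- board12: painted plywood spacer board with yellow faces, 120 x 60 mm and 12 mm thick, about 80 g, lying flat and loose on the bench. Origin at its centre (6 mm above its underside); x along its 120 mm length, y across its 60 mm width, z through its thickness.
- board20: painted plywood spacer board with black faces, 120 x 60 mm and 20 mm thick, about 130 g, lying flat and loose on the bench. Origin at its centre (10 mm above its underside); x along its 120 mm length, y across its 60 mm width, z through its thickness.
- board32: painted plywood spacer board with blue faces, 120 x 60 mm and 32 mm thick, about 210 g, lying flat and loose on the bench. Origin at its centre (16 mm above its underside); x along its 120 mm length, y across its 60 mm width, z through its thickness.
- baluster0: bystander: pale ice-blue cast-resin baluster 260 mm long and 36 mm thick, lying across the far side of the bench. Origin on the bench under its middle.
- baluster1: bystander: a second such baluster beyond it. Origin on the bench under its middle.
There are look-alikes about, which are no part of the job. Of the things shaped like the case, the wooden one is meant. Leave any orange look-alike of the board20 alone.

How it is judged:
By the outcome, as a careful person would: the job done as asked, in the order asked, and still so for the second after the job is handed in, with the robot touching nothing.
It also fails if it takes over 48 s, if anything falls off the work surface, if the arm or the gripper's body presses on something with over 40 N, if the wrist force passes 120 N, or if a joint passes its speed limit or range.

### The arm

A 6-joint arm with a two-finger parallel gripper is mounted at the origin on the work surface. World frame = base frame: x ahead of the robot, y to its left, z up, the work surface at z = 0. Lengths are in m, angles in rad, forces in N, time in s.
With the tool pointing down it reaches from about 0.325 to 0.775 m from the base axis. Payload 5.5 kg.
Tool frame: the origin (TCP) lies on the centre line of the jaws, within the pads' length; the fingertips stand 14 mm ahead of it and the grasp point (between the pads) lies 5 mm behind it (env.finger_overhang is the distance from the TCP to the fingertips, in m); z points along the fingers, x is the direction in which the jaws open and shut, and the axes are right-handed (so a half turn about z gives the same grasp; the last joint's range is limited). The gripper opens to 88 mm and grips with 3 to 60 N. Pads are 20 mm wide; open, the fingers measure 115 mm over their backs; the gripper's body (75 mm by 178 mm) begins 61 mm behind the grasp point.
Start: joints at [-1.209, 0.091, 1.231, -0, 1.82, -0.057], TCP at [0.244, -0.548, 0.237] pointing down, gripper open.
Joint ranges: [-2.87, 2.87], [-0.86, 2.18], [0.17, 2.46], [-1.51, 4.65], [0.06, 2.69], [-2.65, 2.65]. Speed limits (rad/s): [2.57, 2.57, 3.01, 3.14, 3.14, 3.14].

### API

Orientations are given as a unit quaternion [w, x, y, z].
In Python, from station import state, eyes, env gives the robot as it stands.
- The arm moves only by the tool send_rows, never from a script. Its argument "commands" is a list of rows, each an object of numbers: "rx", "ry", "rz": the turn, a rotation vector about the tool's x, y, z in units of 10 degrees (1.0 is 10 degrees); "x", "y", "z": the shift along the tool's x, y, z in units of 40 mm (1.0 is 40 mm); "gripper": the closure, from 0 (fully open) to 1 (shut). In form: [{"rx": .., "ry": .., "rz": .., "x": .., "y": .., "z": .., "gripper": ..}, ...]. A call has 1 to 12 rows; each row shifts and turns the commanded pose from where the row before left it, along the tool's axes as they then stand; what a row does not reach is not made up. A row lasts 1/8 s, in which the tool goes at most 62.5 mm and 10.7 degrees, less where a joint would pass 70% of its speed; a pose out of reach is approached as far as the arm can. A call is refused whole if a number of a shift passes 1 or a number of a turn 1, either way. A call with a gripper value outside its range is refused whole. The fingers move at their own pace and stop on an object; the grip force is fixed at half the most. Time passes only in rows, so rows that do not move let the fingers close. It gives the time, the measured TCP pose, the force and the opening at its end, in the units of the state.
- state(): the state, without advancing time (a new reading comes with each control period).
- eyes.camera(name): name is "side" or "top" or "wrist"; returns the picture (480x640x3 uint8, red, green, blue); there is no depth.
- eyes.camera_info(name): a dict with "camera_matrix" (3x3 intrinsics, pixels), "k1" (the pictures are not rectified: a ray, as slopes to the right and down, at radius r is drawn at 1 + k1 r^2 times it, then the intrinsics apply), "R" (3x3) and "t" (3): a world point X has camera coordinates R X + t. Camera axes: x right, y down, z forward; pixel columns grow to the right and rows downward; lengths in m; the calibration is good to about 2 mm. A picture is of the moment at which its call begins: read the wrist's pose just before it. camera_info takes no time and is no camera call; for the wrist camera it gives the pose at the moment of the call.
- env.hand_in(): hands the job in, once; it reports no verdict.
The state is a dict: "time": time; "joint_pos": joint angles; "qd": joint speeds; "effort": joint torques, N m; "position": TCP position; "orientation": TCP orientation; "ft_force": force on the tool from outside, world axes, zero at the start; "ft_torque": the same for the moment, N m; "finger_gap": finger opening in m.
Only numpy, scipy, OpenCV 4.12 (cv2) and the standard library are available. Lean on these libraries where they do the work, as an engineer would, in place of code of your own. Each camera call takes 0.05 s, during which the arm holds its last target. There are 200 camera calls.

## Working session

There is one attempt and no reset: what is moved stays moved. The work goes in short steps, Python scripts to look and compute and a tool call to move; the robot and the scene stay as the last step left them, time stands still between calls to the robot, and variables do not carry over. Pictures are saved under pics/ and viewed, about 8 in all and at most 12, crops included, and the job is handed in when it is done.

Besides the shell and the picture viewer there is one more tool, called after ">>>" as name(argument=value, ...) on one line, values as JSON. send_rows: Moves the arm, as the interface text tells. Its arguments: {"type":"object","properties":{"commands":{"type":"array"}},"required":["commands"]}

```bash
ls; mkdir -p pics
python3 - <<'E'
from station import state, eyes, env
import cv2,numpy as np
for n in("top","side"):
    cv2.imwrite(f"pics/{n}0.png",eyes.camera(n)[:,:,::-1])
    i=eyes.camera_info(n);print(n,np.round(i["camera_matrix"],1).tolist(),i["k1"],np.round(i["R"],3).tolist(),np.round(i["t"],3))
s=state();print(s["time"],s["position"],s["orientation"],s["finger_gap"])
E
```

```text
pics
top [[545.2, 0.0, 312.8], [0.0, 545.2, 232.3], [0.0, 0.0, 1.0]] -0.1191510532094067 [[0.023, -1.0, 0.009], [-0.985, -0.024, -0.171], [0.171, -0.005, -0.985]] [0.011 0.591 1.432]
side [[482.7, 0.0, 316.1], [0.0, 482.7, 239.2], [0.0, 0.0, 1.0]] -0.07249752432934464 [[-0.898, -0.44, -0.019], [-0.314, 0.669, -0.673], [0.309, -0.599, -0.739]] [0.54  0.216 1.19 ]
0.1 [ 0.24389821 -0.54793026  0.23562669] [-5.15772712e-04  8.38647207e-01 -5.44674308e-01 -7.03564498e-04] 0.08805012746888152
```

View pics/top0.png

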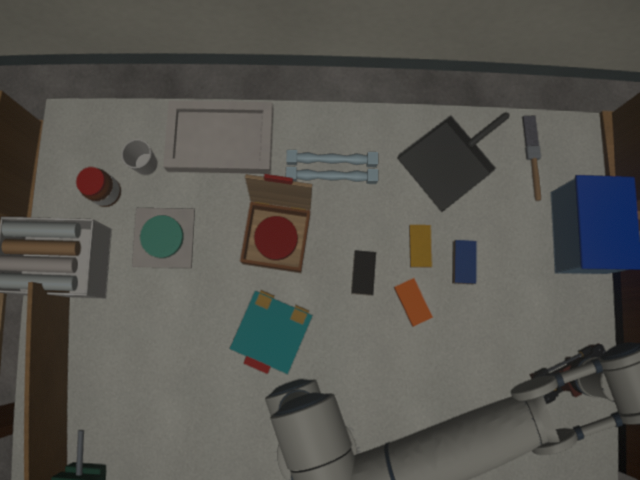

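View pics/side0.png

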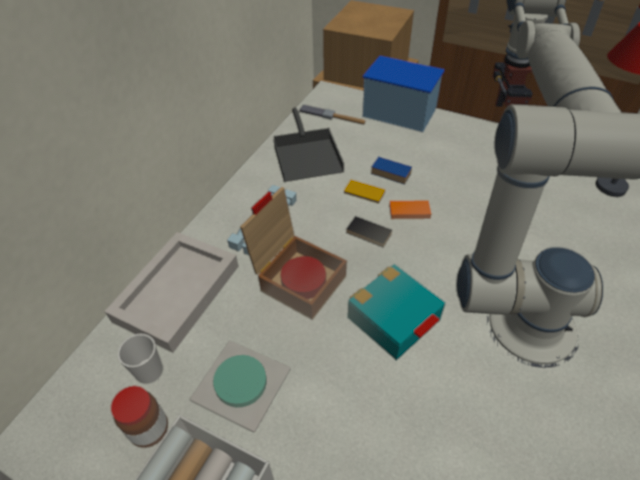

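The wooden case at top px (276,238) holds the thick red casting, so 22 mm is free. That takes board20 alone, the black board at (364,272). The orange board at (413,302) is the look-alike, and the teal case-like box at (271,331) isn't wooden, so I'll leave both alone. Next I'll measure and confirm in one crop.

```bash
cat > h.py <<'E'
from station import state, eyes, env
import cv2,numpy as np
from scipy.spatial.transform import Rotation as Ro
def ray(n,px,z,info=None):
    """pixels -> world points on plane z"""
    i=info or eyes.camera_info(n);K=np.array(i["camera_matrix"]);R=np.array(i["R"]);t=np.array(i["t"])
    u=cv2.undistortPoints(np.array(px,float).reshape(-1,1,2),K,np.array([i["k1"],0,0,0.]))[:,0]
    d=np.c_[u,np.ones(len(u))]@R; c=-R.T@t
    return c+d*((z-c[2])/d[:,2])[:,None]
def proj(n,P,info=None):
    i=info or eyes.camera_info(n)
    return cv2.projectPoints(np.array(P,float).reshape(-1,3),cv2.Rodrigues(np.array(i["R"]))[0],np.array(i["t"]),np.array(i["camera_matrix"]),np.array([i["k1"],0,0,0.]))[0][:,0]
def pose():
    s=state();q=s["orientation"];R=Ro.from_quat([*q[1:],q[0]]).as_matrix()
    return np.array(s["position"]),R,s
E
python3 - <<'E'
from h import *
im=cv2.imread("pics/top0.png")
hsv=cv2.cvtColor(im,cv2.COLOR_BGR2HSV)
m=np.zeros(im.shape[:2],np.uint8);m[240:305,340:388]=(hsv[240:305,340:388,2]<70)*255
c=max(cv2.findContours(m,0,2)[0],key=cv2.contourArea);r=cv2.minAreaRect(c);b=cv2.boxPoints(r)
P=ray("top",b,.02);print("board",r,P.mean(0),[np.linalg.norm(P[k]-P[k-1]).round(4) for k in range(4)],P.round(4).tolist())
m=np.zeros(im.shape[:2],np.uint8);m[210:262,250:302]=((hsv[210:262,250:302,1]>170)&((hsv[210:262,250:302,0]<6)|(hsv[210:262,250:302,0]>172)))*255
M=cv2.moments(m,True);print("disc",ray("top",[[M["m10"]/M["m00"],M["m01"]/M["m00"]]],.046),M["m00"])
c1=cv2.resize(im[165:315,225:440],None,fx=3.7,fy=3.7,interpolation=2);cv2.imwrite("pics/crop1.png",c1)
E
```

```text
board ((363.41876220703125, 272.13702392578125), (21.659103393554688, 43.2469596862793), 4.085616588592529) [ 0.48900742 -0.11690484  0.02      ] [np.float64(0.0593), np.float64(0.1195), np.float64(0.0601), np.float64(0.1196)] [[0.4309, -0.0835, 0.02], [0.5501, -0.0907, 0.02], [0.5472, -0.1506, 0.02], [0.4279, -0.1428, 0.02]]
disc [[0.57907394 0.12572961 0.046     ]] 1168.0
```

View pics/crop1.png

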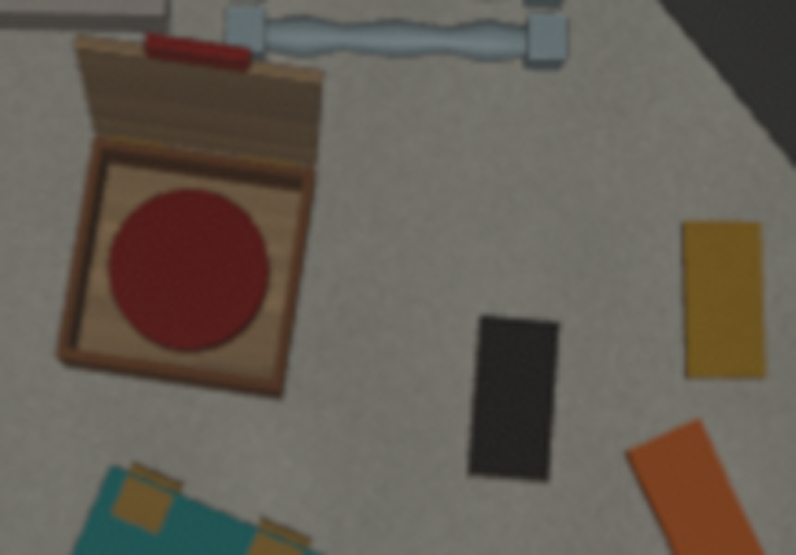

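Run:
```python
from h import *
c=np.array([[60,360],[282,397],[315,170],[97,140]])/3.7+[225,165]
P=ray("top",c,.068);print(P.round(4).tolist(),P.mean(0),[np.linalg.norm(P[k]-P[k-1]).round(4) for k in range(4)])
for a,b in((0,3),(1,2)):print(np.degrees(np.arctan2(*(P[b]-P[a])[[1,0]])))
d=P[0]-P[1];print(np.degrees(np.arctan2(-d[0],d[1])))
```

```text
[[0.5023, 0.2141, 0.068], [0.4795, 0.0534, 0.068], [0.6466, 0.0336, 0.068], [0.6652, 0.1942, 0.068]] [0.57341225 0.12382938 0.068     ] [np.float64(0.1642), np.float64(0.1623), np.float64(0.1682), np.float64(0.1616)]
-6.95421891936217
-6.742892040343132
-8.055958491572099
```

>>> send_rows(commands=[{"x": -0.668, "y": -0.907}, {"x": -0.668, "y": -0.907}, {"x": -0.668, "y": -0.907}, {"x": -0.668, "y": -0.907}, {"x": -0.668, "y": -0.907}, {"x": -0.668, "y": -0.907}, {"x": -0.668, "y": -0.907}, {"x": -0.668, "y": -0.907}, {"x": -0.668, "y": -0.907}, {"x": -0.668, "y": -0.907}, {"x": -0.668, "y": -0.907}])

```text
schema error: expected keys rx, ry, rz, x, y, z, gripper
```

>>> send_rows(commands=[{"rz": 0.92}, {"rz": 0.92}, {"rz": 0.92}, {}])

```text
schema error: expected keys rx, ry, rz, x, y, z, gripper
```

>>> send_rows(commands=[{"rx": 0, "ry": 0, "rz": 0, "x": -0.668, "y": -0.907, "z": 0, "gripper": 0}, {"rx": 0, "ry": 0, "rz": 0, "x": -0.668, "y": -0.907, "z": 0, "gripper": 0}, {"rx": 0, "ry": 0, "rz": 0, "x": -0.668, "y": -0.907, "z": 0, "gripper": 0}, {"rx": 0, "ry": 0, "rz": 0, "x": -0.668, "y": -0.907, "z": 0, "gripper": 0}, {"rx": 0, "ry": 0, "rz": 0, "x": -0.668, "y": -0.907, "z": 0, "gripper": 0}, {"rx": 0, "ry": 0, "rz": 0, "x": -0.668, "y": -0.907, "z": 0, "gripper": 0}, {"rx": 0, "ry": 0, "rz": 0, "x": -0.668, "y": -0.907, "z": 0, "gripper": 0}, {"rx": 0, "ry": 0, "rz": 0, "x": -0.668, "y": -0.907, "z": 0, "gripper": 0}, {"rx": 0, "ry": 0, "rz": 0, "x": -0.668, "y": -0.907, "z": 0, "gripper": 0}, {"rx": 0, "ry": 0, "rz": 0, "x": -0.668, "y": -0.907, "z": 0, "gripper": 0}, {"rx": 0, "ry": 0, "rz": 0, "x": -0.668, "y": -0.907, "z": 0, "gripper": 0}])

```text
time: 1.48
position: [0.4895, -0.1159, 0.2362]
orientation: [0.0, 0.839, -0.545, -0.0]
ft_force: [0.4, -0.7, -0.1]
finger_gap: 0.0876
```

>>> send_rows(commands=[{"rx": 0, "ry": 0, "rz": 0.92, "x": 0, "y": 0, "z": 0, "gripper": 0}, {"rx": 0, "ry": 0, "rz": 0.92, "x": 0, "y": 0, "z": 0, "gripper": 0}, {"rx": 0, "ry": 0, "rz": 0.92, "x": 0, "y": 0, "z": 0, "gripper": 0}, {"rx": 0, "ry": 0, "rz": 0, "x": 0, "y": 0, "z": 1, "gripper": 0}, {"rx": 0, "ry": 0, "rz": 0, "x": 0, "y": 0, "z": 1, "gripper": 0}, {"rx": 0, "ry": 0, "rz": 0, "x": 0, "y": 0, "z": 0.5, "gripper": 0}, {"rx": 0, "ry": 0, "rz": 0, "x": 0, "y": 0, "z": 0, "gripper": 0}, {"rx": 0, "ry": 0, "rz": 0, "x": 0, "y": 0, "z": 0, "gripper": 0}])

```text
time: 2.48
position: [0.4898, -0.1176, 0.1384]
orientation: [0.001, -0.685, 0.729, -0.001]
ft_force: [0.9, -0.0, 0.8]
finger_gap: 0.0876
```

Run:
```python
from h import *
p,R,s=pose();print(s["time"],p,R.round(3).tolist(),s["ft_force"])
i=eyes.camera_info("wrist");im=eyes.camera("wrist")[:,:,::-1].copy()
import pickle;pickle.dump(i,open("w1.pkl","wb"))
cv2.imwrite("pics/wrist1.png",im)
v=cv2.cvtColor(im,cv2.COLOR_BGR2HSV)[:,:,2]
for c in cv2.findContours(((v<60)*255).astype(np.uint8),0,2)[0]:
    if cv2.contourArea(c)>3000:
        r=cv2.minAreaRect(c);P=ray("wrist",cv2.boxPoints(r),.02,i)
        print(r,P.mean(0),[np.linalg.norm(P[k]-P[k-1]).round(4) for k in range(4)],P.round(4).tolist())
```

```text
2.475 [ 0.48978873 -0.11758285  0.13841835] [[-0.063, -0.998, 0.002], [-0.998, 0.063, -0.001], [0.001, -0.002, -1.0]] [ 0.89375313 -0.0058135   0.76942703]
((319.49993896484375, 374.99993896484375), (638.9998779296875, 207.99996948242188), 0.0) [ 0.33638421 -0.11295269  0.02      ] [np.float64(0.7176), np.float64(0.2597), np.float64(0.5664), np.float64(0.262)] [[0.2354, 0.2524, 0.02], [0.4791, 0.1624, 0.02], [0.443, -0.4028, 0.02], [0.1881, -0.4637, 0.02]]
((317.0, 234.0), (140.0, 74.0), 90.0) [ 0.49140085 -0.11922455  0.02      ] [np.float64(0.1192), np.float64(0.0577), np.float64(0.1192), np.float64(0.0645)] [[0.5527, -0.0942, 0.02], [0.549, -0.1517, 0.02], [0.4299, -0.1477, 0.02], [0.434, -0.0833, 0.02]]
```

View pics/wrist1.png

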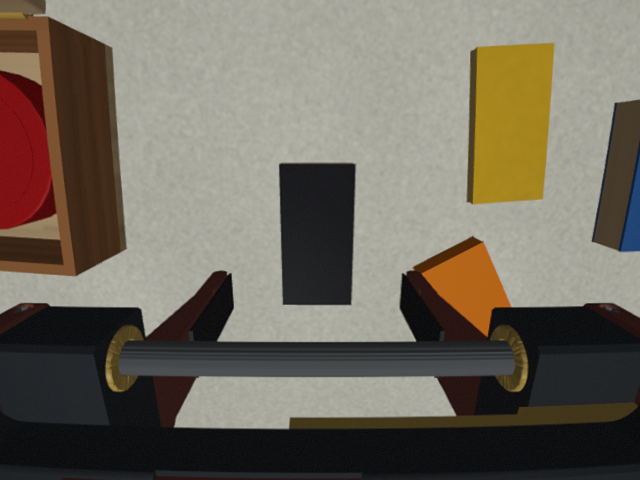

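The picture shows the black board at (317,234), centred under the gripper, with orange to its right at (415..510, 237..). Next I'm checking the clearance between the right finger and the orange board.

Run:
```python
from h import *
import pickle;i=pickle.load(open("w1.pkl","rb"))
print(ray("wrist",[[474,237],[414,267],[484,241]],.02,i).round(4))
print(ray("top",[[395,288],[416,279],[431,318],[411,326]],.02).round(4))
print("case front right bottom",ray("wrist",[[126,249],[112,48]],0,i).round(4),"rim",ray("wrist",[[77,275],[40,17],[66,227],[49,50]],.068,i).round(4))
m=cv2.imread("pics/wrist1.png");
v=(cv2.cvtColor(m,cv2.COLOR_BGR2HSV)[:,:,2]<60)
for y in(180,290):
    x=np.where(v[y,250:390])[0]+250;print(ray("wrist",[[x[0],y],[x[-1],y]],.02,i).round(4))
```

```text
[[ 0.4839 -0.2496  0.02  ]
 [ 0.4608 -0.1996  0.02  ]
 [ 0.4799 -0.2583  0.02  ]]
[[ 0.4468 -0.2042  0.02  ]
 [ 0.4728 -0.2625  0.02  ]
 [ 0.3667 -0.3034  0.02  ]
 [ 0.3442 -0.2482  0.02  ]]
case front right bottom [[0.4867 0.0543 0.    ]
 [0.6513 0.0329 0.    ]] rim [[0.4877 0.0527 0.068 ]
 [0.6519 0.0378 0.068 ]
 [0.5228 0.0517 0.068 ]
 [0.6331 0.0361 0.068 ]]
[[ 0.5404 -0.0931  0.02  ]
 [ 0.5367 -0.1513  0.02  ]]
[[ 0.447  -0.0871  0.02  ]
 [ 0.4433 -0.1447  0.02  ]]
```

>>> send_rows(commands=[{"rx": 0, "ry": 0, "rz": 0, "x": 0, "y": 0, "z": 1, "gripper": 0}, {"rx": 0, "ry": 0, "rz": 0, "x": 0, "y": 0, "z": 1, "gripper": 0}, {"rx": 0, "ry": 0, "rz": 0, "x": 0, "y": 0, "z": 0.5, "gripper": 0}, {"rx": 0, "ry": 0, "rz": 0, "x": 0, "y": 0, "z": 0.3, "gripper": 0}, {"rx": 0, "ry": 0, "rz": 0, "x": 0, "y": 0, "z": 0.2, "gripper": 0}, {"rx": 0, "ry": 0, "rz": 0, "x": 0, "y": 0, "z": 0, "gripper": 0}, {"rx": 0, "ry": 0, "rz": 0, "x": 0, "y": 0, "z": 0, "gripper": 1}, {"rx": 0, "ry": 0, "rz": 0, "x": 0, "y": 0, "z": 0, "gripper": 1}, {"rx": 0, "ry": 0, "rz": 0, "x": 0, "y": 0, "z": 0, "gripper": 1}, {"rx": 0, "ry": 0, "rz": 0, "x": 0, "y": 0, "z": 0, "gripper": 1}, {"rx": 0, "ry": 0, "rz": 0, "x": 0, "y": 0, "z": 0, "gripper": 1}, {"rx": 0, "ry": 0, "rz": 0, "x": 0, "y": 0, "z": 0, "gripper": 1}])

```text
time: 4.03
position: [0.4893, -0.1175, 0.017]
orientation: [0.0, -0.684, 0.729, -0.0]
ft_force: [-1.1, -0.1, 3.2]
finger_gap: 0.0595
```

>>> send_rows(commands=[{"rx": 0, "ry": 0, "rz": 0, "x": 0, "y": 0, "z": -0.5, "gripper": 1}, {"rx": 0, "ry": 0, "rz": 0, "x": 0, "y": 0, "z": -1, "gripper": 1}, {"rx": 0, "ry": 0, "rz": 0, "x": 0, "y": 0, "z": -1, "gripper": 1}, {"rx": 0, "ry": 0, "rz": 0.38, "x": 0, "y": 0, "z": -1, "gripper": 1}])

```text
time: 4.53
position: [0.4887, -0.1171, 0.1571]
orientation: [-0.0, -0.659, 0.752, 0.001]
ft_force: [0.4, -0.8, -0.4]
finger_gap: 0.0598
```

>>> send_rows(commands=[{"rx": 0, "ry": 0, "rz": 0, "x": -0.79, "y": -0.184, "z": 0, "gripper": 1}, {"rx": 0, "ry": 0, "rz": 0, "x": -0.79, "y": -0.184, "z": 0, "gripper": 1}, {"rx": 0, "ry": 0, "rz": 0, "x": -0.79, "y": -0.184, "z": 0, "gripper": 1}, {"rx": 0, "ry": 0, "rz": 0, "x": -0.79, "y": -0.184, "z": 0, "gripper": 1}, {"rx": 0, "ry": 0, "rz": 0, "x": -0.79, "y": -0.184, "z": 0, "gripper": 1}, {"rx": 0, "ry": 0, "rz": 0, "x": -0.79, "y": -0.184, "z": 0, "gripper": 1}, {"rx": 0, "ry": 0, "rz": 0, "x": -0.79, "y": -0.184, "z": 0, "gripper": 1}, {"rx": 0, "ry": 0, "rz": 0, "x": -0.79, "y": -0.184, "z": 0, "gripper": 1}, {"rx": 0, "ry": 0, "rz": 0, "x": 0, "y": 0, "z": 0, "gripper": 1}, {"rx": 0, "ry": 0, "rz": 0, "x": 0, "y": 0, "z": 0, "gripper": 1}])

```text
time: 5.78
position: [0.5797, 0.1253, 0.1559]
orientation: [-0.001, -0.66, 0.751, 0.0]
ft_force: [-0.6, -0.1, -0.6]
finger_gap: 0.0597
```

Run:
```python
from h import *
import pickle
p,R,s=pose();print(s["time"],p,R.round(3).tolist(),s["ft_force"],s["finger_gap"])
i=eyes.camera_info("wrist");im=eyes.camera("wrist")[:,:,::-1].copy();pickle.dump(i,open("w2.pkl","wb"))
cv2.imwrite("pics/wrist2.png",im)
```

```text
5.775 [0.57966104 0.12532207 0.1559033 ] [[-0.129, -0.992, -0.001], [-0.992, 0.129, -0.001], [0.001, 0.001, -1.0]] [-0.63940296 -0.052096   -0.63608268] 0.0596685958296966
```

View pics/wrist2.png

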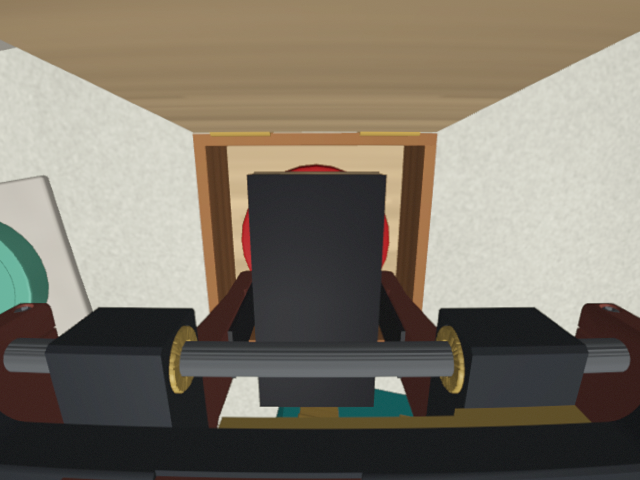

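Run:
```python
from h import *
import pickle;i=pickle.load(open("w2.pkl","rb"))
B=ray("wrist",[[248,174],[385,174],[373,406],[260,406]],.159,i);print(B.round(4),B.mean(0).round(4))
C=ray("wrist",[[193,134],[437,134]],.068,i);print(C.round(4), np.linalg.norm(C[0]-C[1]))
d=(C[0]-C[1])[:2];d/=np.linalg.norm(d);n=np.array([d[1],-d[0]]);print("yaw",np.degrees(np.arctan2(n[1],n[0])),"centre",C[:,:2].mean(0)-.083*n)
```

```text
[[0.6451 0.1455 0.159 ]
 [0.6375 0.0874 0.159 ]
 [0.5183 0.1024 0.159 ]
 [0.5261 0.1615 0.159 ]] [0.5818 0.1242 0.159 ]
[[0.6723 0.1968 0.068 ]
 [0.6509 0.0325 0.068 ]] 0.16565212952648287
yaw -7.419161384538968 centre [0.57925247 0.12534415]
```

>>> send_rows(commands=[{"rx": 0, "ry": 0, "rz": 0, "x": 0, "y": 0, "z": 0.8, "gripper": 1}, {"rx": 0, "ry": 0, "rz": 0, "x": 0, "y": 0, "z": 0.8, "gripper": 1}, {"rx": 0, "ry": 0, "rz": 0, "x": 0, "y": 0, "z": 0.4, "gripper": 1}, {"rx": 0, "ry": 0, "rz": 0, "x": 0, "y": 0, "z": 0.2, "gripper": 1}, {"rx": 0, "ry": 0, "rz": 0, "x": 0, "y": 0, "z": 0.08, "gripper": 1}, {"rx": 0, "ry": 0, "rz": 0, "x": 0, "y": 0, "z": 0.03, "gripper": 1}, {"rx": 0, "ry": 0, "rz": 0, "x": 0, "y": 0, "z": 0, "gripper": 1}])

```text
time: 6.7
position: [0.5805, 0.1259, 0.0651]
orientation: [0.001, -0.66, 0.751, -0.0]
ft_force: [-0.5, -0.0, -0.9]
finger_gap: 0.0597
```

>>> send_rows(commands=[{"rx": 0, "ry": 0, "rz": 0, "x": 0, "y": 0, "z": 0.03, "gripper": 1}, {"rx": 0, "ry": 0, "rz": 0, "x": 0, "y": 0, "z": 0, "gripper": 1}])

```text
time: 6.95
position: [0.5801, 0.1258, 0.0632]
orientation: [0.0, -0.66, 0.751, -0.0]
ft_force: [0.2, 0.1, -2.3]
finger_gap: 0.0599
```

>>> send_rows(commands=[{"rx": 0, "ry": 0, "rz": 0, "x": 0, "y": 0, "z": 0.03, "gripper": 1}, {"rx": 0, "ry": 0, "rz": 0, "x": 0, "y": 0, "z": 0, "gripper": 1}, {"rx": 0, "ry": 0, "rz": 0, "x": 0, "y": 0, "z": 0, "gripper": 0.15}, {"rx": 0, "ry": 0, "rz": 0, "x": 0, "y": 0, "z": 0, "gripper": 0.15}, {"rx": 0, "ry": 0, "rz": 0, "x": 0, "y": 0, "z": 0, "gripper": 0.15}])

```text
time: 7.58
position: [0.58, 0.1257, 0.0615]
orientation: [-0.0, -0.66, 0.751, 0.0]
ft_force: [-0.3, -0.5, -0.2]
finger_gap: 0.0746
```

>>> send_rows(commands=[{"rx": 0, "ry": 0, "rz": 0, "x": 0, "y": 0, "z": -0.5, "gripper": 0.15}, {"rx": 0, "ry": 0, "rz": 0, "x": 0, "y": 0, "z": -1, "gripper": 0.15}, {"rx": 0, "ry": 0, "rz": 0, "x": 0, "y": 0, "z": -1, "gripper": 1}, {"rx": 0, "ry": 0, "rz": 0, "x": 0, "y": 0, "z": -1, "gripper": 1}, {"rx": 0, "ry": 0, "rz": 0, "x": 0, "y": 0, "z": -1, "gripper": 1}, {"rx": 0, "ry": 0, "rz": 0, "x": 0, "y": 0, "z": -1, "gripper": 1}, {"rx": 0, "ry": 0, "rz": 0, "x": 0, "y": 0, "z": -0.5, "gripper": 1}, {"rx": 0, "ry": 0, "rz": 0, "x": 0, "y": 0, "z": 0, "gripper": 1}])

```text
time: 8.57
position: [0.5805, 0.1258, 0.3055]
orientation: [0.002, -0.66, 0.751, -0.002]
ft_force: [-0.6, -0.1, -0.1]
finger_gap: 0.0182
```

Run:
```python
from h import *
p,R,s=pose();print(s["time"],p,s["finger_gap"])
a=np.radians(-7.4);X=np.array([np.cos(a),np.sin(a),0]);Y=np.array([-X[1],X[0],0]);Z=np.array([0,0,1.]);c=np.array([.5795,.1255,0])
im0=cv2.imread("pics/top0.png");h=cv2.cvtColor(im0[165:195,255:305],cv2.COLOR_BGR2HSV)
m=((h[...,1]>130)&((h[...,0]<8)|(h[...,0]>170))).astype(np.uint8);ys,xs=np.nonzero(m);print("tab px",xs.min()+255,xs.max()+255,ys.min()+165,ys.max()+165,xs.mean()+255,ys.mean()+165)
for th in np.arange(1.55,1.86,.05):
    u=-np.cos(th)*X+np.sin(th)*Z; n=np.sin(th)*X+np.cos(th)*Z
    H=c+.083*X+.0685*Z
    pts=[H+r*u+o*n+y*Y for r in(.166,.186) for o in(0,.01) for y in(-.035,.035)]
    for nm in("top","side"):
        q=proj(nm,pts);print(round(th,2),nm,q.min(0).round(1),q.max(0).round(1),end=" ")
    print((H+.186*u+.01*n).round(3))
hs=cv2.cvtColor(cv2.imread("pics/side0.png")[185:220,245:278],cv2.COLOR_BGR2HSV)
m=((hs[...,1]>130)&((hs[...,0]<8)|(hs[...,0]>170)));ys,xs=np.nonzero(m);print("side",xs.min()+245,xs.max()+245,ys.min()+185,ys.max()+185)
i=eyes.camera_info("wrist")
a1=eyes.camera("wrist")[:,:,::-1];a2=eyes.camera("side")[150:350,190:440,::-1]
cv2.imwrite("pics/c3.png",np.hstack([cv2.resize(a1,(440,330)),cv2.resize(a2,(360,330))]))
```

```text
8.575 [0.58046714 0.12584925 0.30554524] 0.018204616975509097
tab px 264 291 174 183 277.7888198757764 178.8385093167702
1.55 top [261.7 182.8] [291.7 193. ] 1.55 side [258.5 193.1] [280.3 218. ] [0.668 0.114 0.255]
1.6 top [262.4 179.1] [292.2 189.7] 1.6 side [255.4 191.9] [277.6 216.7] [0.677 0.113 0.254]
1.65 top [263.  175.5] [292.8 186.5] 1.65 side [252.3 190.8] [274.9 215.5] [0.686 0.112 0.253]
1.7 top [263.7 172. ] [293.3 183.3] 1.7 side [249.4 189.9] [272.2 214.4] [0.695 0.11  0.252]
1.75 top [264.4 168.6] [293.9 180.2] 1.75 side [246.5 189.2] [269.6 213.5] [0.704 0.109 0.25 ]
1.8 top [265.1 165.4] [294.5 177.2] 1.8 side [243.6 188.6] [267.  212.7] [0.713 0.108 0.247]
1.85 top [265.8 162.2] [295.1 174.3] 1.85 side [240.9 188.2] [264.5 212.1] [0.722 0.107 0.245]
side 252 271 192 213
```

View pics/c3.png

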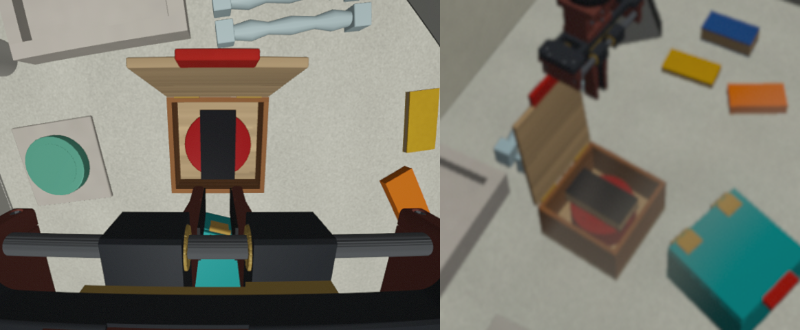

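The picture shows the board flat across the red casting, inside the case walls, with the lid still open at about 1.68 rad. Next I go over the lid and down behind it.

>>> send_rows(commands=[{"rx": 0, "ry": 0, "rz": 0, "x": 0, "y": -0.9, "z": 0, "gripper": 1}, {"rx": 0, "ry": 0, "rz": 0, "x": 0, "y": -0.9, "z": 0, "gripper": 1}, {"rx": 0, "ry": 0, "rz": 0, "x": 0, "y": -0.9, "z": 0, "gripper": 1}, {"rx": 0, "ry": 0, "rz": 0, "x": 0, "y": -0.9, "z": 0, "gripper": 1}, {"rx": 0, "ry": 0, "rz": 0, "x": 0, "y": 0, "z": 0, "gripper": 1}, {"rx": 0, "ry": 0, "rz": 0, "x": 0, "y": 0, "z": 0, "gripper": 1}])

```text
time: 9.43
position: [0.7223, 0.1073, 0.3006]
orientation: [-0.001, -0.66, 0.751, 0.001]
ft_force: [-1.2, -0.1, 0.8]
finger_gap: 0.0006
```

Run:
```python
from h import *
p,R,s=pose();print(s["time"],p,R.round(3).tolist(),s["ft_force"],s["joint_pos"])
X=np.array([np.cos(np.radians(-7.4)),np.sin(np.radians(-7.4))])
print("s",(p[:2]-[.5795,.1255])@X)
for th in np.arange(1.7,-.01,-.1):
    r=.15;print(round(th,2),"TCP s %.1f z %.1f"%(83-1e3*r*np.cos(th)+10*np.sin(th)+10, 68.5+1e3*r*np.sin(th)+10*np.cos(th)+14))
```

```text
9.425 [0.72229924 0.10730522 0.30058354] [[-0.129, -0.992, -0.002], [-0.992, 0.129, -0.0], [0.0, 0.002, -1.0]] [-1.23357827 -0.07371428  0.82280259] [1.00833301e-01 5.19872184e-01 6.01513846e-01 1.71414363e-04
 2.02260341e+00 1.80080233e+00]
s 0.1439533005677029
1.7 TCP s 122.2 z 230.0
1.6 TCP s 107.4 z 232.1
1.5 TCP s 92.4 z 232.8
1.4 TCP s 77.4 z 232.0
1.3 TCP s 62.5 z 229.7
1.2 TCP s 48.0 z 225.9
1.1 TCP s 33.9 z 220.7
1.0 TCP s 20.4 z 214.1
0.9 TCP s 7.6 z 206.2
0.8 TCP s -4.3 z 197.1
0.7 TCP s -15.3 z 186.8
0.6 TCP s -25.2 z 175.4
0.5 TCP s -33.8 z 163.2
0.4 TCP s -41.3 z 150.1
0.3 TCP s -47.3 z 136.4
0.2 TCP s -52.0 z 122.1
0.1 TCP s -55.3 z 107.4
-0.0 TCP s -57.0 z 92.5
```

>>> send_rows(commands=[{"rx": 0, "ry": 0, "rz": 0, "x": 0, "y": 0, "z": 0.87, "gripper": 1}, {"rx": 0, "ry": 0, "rz": 0, "x": 0, "y": 0, "z": 0.85, "gripper": 1}, {"rx": 0, "ry": 0, "rz": 0, "x": 0, "y": 0, "z": 0, "gripper": 1}, {"rx": 0, "ry": 0, "rz": 0, "x": 0, "y": 0.46, "z": 0, "gripper": 1}, {"rx": 0, "ry": 0, "rz": 0, "x": 0, "y": 0.46, "z": 0, "gripper": 1}, {"rx": 0, "ry": 0, "rz": 0, "x": 0, "y": 0.375, "z": 0, "gripper": 1}, {"rx": 0, "ry": 0, "rz": 0, "x": 0, "y": 0.375, "z": 0.02, "gripper": 1}, {"rx": 0, "ry": 0, "rz": 0, "x": 0, "y": 0.372, "z": 0.06, "gripper": 1}])

```text
time: 10.42
position: [0.6418, 0.1177, 0.2344]
orientation: [0.003, -0.66, 0.751, -0.002]
ft_force: [1.4, -1.0, 1.1]
finger_gap: 0.0005
```

>>> send_rows(commands=[{"rx": 0, "ry": 0, "rz": 0, "x": 0, "y": 0.362, "z": 0.15, "gripper": 1}, {"rx": 0, "ry": 0, "rz": 0, "x": 0, "y": 0.352, "z": 0.15, "gripper": 1}, {"rx": 0, "ry": 0, "rz": 0, "x": 0, "y": 0.337, "z": 0.165, "gripper": 1}, {"rx": 0, "ry": 0, "rz": 0, "x": 0, "y": 0.32, "z": 0.2, "gripper": 1}])

```text
time: 10.92
position: [0.5875, 0.125, 0.2077]
orientation: [0.003, -0.66, 0.751, -0.002]
ft_force: [0.3, 0.2, 1.6]
finger_gap: 0.0005
```

Run:
```python
from h import *
p,R,s=pose();X=np.array([np.cos(np.radians(-7.4)),np.sin(np.radians(-7.4))])
print(s["time"],"s",(p[:2]-[.5795,.1255])@X,p,s["ft_force"])
cv2.imwrite("pics/side3.png",cv2.resize(eyes.camera("side")[140:340,190:440,::-1],None,fx=2,fy=2))
```

```text
10.925 s 0.0079505812831251 [0.58745827 0.12504505 0.20765919] [0.25025523 0.17756124 1.59352374]
```

View pics/side3.png

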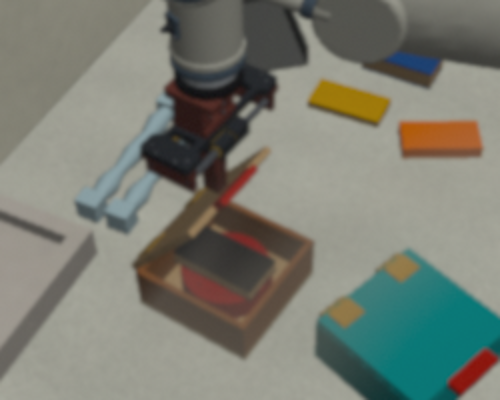

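The side picture shows the lid following the fingertips at roughly 0.9 rad, with the board undisturbed. I'll continue down the arc.

>>> send_rows(commands=[{"rx": 0, "ry": 0, "rz": 0, "x": 0, "y": 0.298, "z": 0.228, "gripper": 1}, {"rx": 0, "ry": 0, "rz": 0, "x": 0, "y": 0.275, "z": 0.258, "gripper": 1}, {"rx": 0, "ry": 0, "rz": 0, "x": 0, "y": 0.248, "z": 0.285, "gripper": 1}, {"rx": 0, "ry": 0, "rz": 0, "x": 0, "y": 0.215, "z": 0.305, "gripper": 1}, {"rx": 0, "ry": 0, "rz": 0, "x": 0, "y": 0.188, "z": 0.328, "gripper": 1}, {"rx": 0, "ry": 0, "rz": 0, "x": 0, "y": 0.15, "z": 0.342, "gripper": 1}, {"rx": 0, "ry": 0, "rz": 0, "x": 0, "y": 0.118, "z": 0.358, "gripper": 1}, {"rx": 0, "ry": 0, "rz": 0, "x": 0, "y": 0.083, "z": 0.33, "gripper": 1}, {"rx": 0, "ry": 0, "rz": 0, "x": 0, "y": 0, "z": 0, "gripper": 1}])

```text
time: 12.1
position: [0.5241, 0.1328, 0.1042]
orientation: [-0.001, -0.66, 0.751, 0.001]
ft_force: [0.2, -0.7, 0.1]
finger_gap: 0.0007
```

>>> send_rows(commands=[{"rx": 0, "ry": 0, "rz": 0, "x": 0, "y": 0.043, "z": 0.2, "gripper": 1}, {"rx": 0, "ry": 0, "rz": 0, "x": 0, "y": 0, "z": 0.1, "gripper": 1}, {"rx": 0, "ry": 0, "rz": 0, "x": 0, "y": 0, "z": 0.05, "gripper": 1}, {"rx": 0, "ry": 0, "rz": 0, "x": 0, "y": 0, "z": 0, "gripper": 1}])

```text
time: 12.6
position: [0.5233, 0.1331, 0.0928]
orientation: [0.0, -0.66, 0.751, -0.0]
ft_force: [-2.5, -0.1, 5.1]
finger_gap: 0.0003
```

Force is 5 N at z 0.0928. I'll press on in small steps to make sure the lid is on its stop.

>>> send_rows(commands=[{"rx": 0, "ry": 0, "rz": 0, "x": 0, "y": 0, "z": 0.05, "gripper": 1}, {"rx": 0, "ry": 0, "rz": 0, "x": 0, "y": 0, "z": 0, "gripper": 1}])

```text
time: 12.85
position: [0.5233, 0.1332, 0.0927]
orientation: [0.0, -0.66, 0.751, -0.0]
ft_force: [-7.0, -0.9, 12.8]
finger_gap: 0.0004
```

>>> send_rows(commands=[{"rx": 0, "ry": 0, "rz": 0, "x": 0, "y": 0, "z": 0.02, "gripper": 1}, {"rx": 0, "ry": 0, "rz": 0, "x": 0, "y": 0, "z": 0, "gripper": 1}])

```text
time: 13.1
position: [0.5233, 0.1332, 0.0926]
orientation: [0.001, -0.66, 0.751, -0.0]
ft_force: [-9.0, -1.9, 15.8]
finger_gap: 0.0004
```

It stops rigidly at z 0.0926, and fully shut is predicted at 0.0925. I'll retreat and check.

>>> send_rows(commands=[{"rx": 0, "ry": 0, "rz": 0, "x": 0, "y": 0, "z": -0.3, "gripper": 1}, {"rx": 0, "ry": 0, "rz": 0, "x": 0, "y": 0, "z": -1, "gripper": 1}, {"rx": 0, "ry": 0, "rz": 0, "x": 0, "y": 0, "z": -1, "gripper": 1}, {"rx": 0, "ry": 0, "rz": 0, "x": 1, "y": 0, "z": -1, "gripper": 1}, {"rx": 0, "ry": 0, "rz": 0, "x": 1, "y": 0, "z": -0.5, "gripper": 1}, {"rx": 0, "ry": 0, "rz": 0, "x": 1, "y": 0, "z": 0, "gripper": 1}, {"rx": 0, "ry": 0, "rz": 0, "x": 1, "y": 0, "z": 0, "gripper": 1}, {"rx": 0, "ry": 0, "rz": 0, "x": 1, "y": 0, "z": 0, "gripper": 1}, {"rx": 0, "ry": 0, "rz": 0, "x": 0, "y": 0, "z": 0, "gripper": 1}, {"rx": 0, "ry": 0, "rz": 0, "x": 0, "y": 0, "z": 0, "gripper": 1}])

```text
time: 14.35
position: [0.4976, -0.0649, 0.2411]
orientation: [0.0, -0.66, 0.751, 0.0]
ft_force: [-0.4, -0.2, 0.2]
finger_gap: 0.0007
```

Run:
```python
from h import *
p,R,s=pose();print(s["time"],p)
a=np.radians(-7.4);X=np.array([np.cos(a),np.sin(a),0]);Y=np.array([-X[1],X[0],0]);Z=np.array([0,0,1.]);c=np.array([.5795,.1255,0])
t=eyes.camera("top")[:,:,::-1].copy();d=eyes.camera("side")[:,:,::-1].copy()
for nm,im,box in(("top",t,(slice(255,300),slice(220,290))),("side",d,(slice(215,300),slice(270,380)))):
    h=cv2.cvtColor(im[box],cv2.COLOR_BGR2HSV);m=(h[...,1]>130)&((h[...,0]<8)|(h[...,0]>172))
    ys,xs=np.nonzero(m)
    if len(xs):print(nm,"tab",xs.min()+box[1].start,xs.max()+box[1].start,ys.min()+box[0].start,ys.max()+box[0].start)
    for th in(0,.05):
        u=-np.cos(th)*X+np.sin(th)*Z;n=np.sin(th)*X+np.cos(th)*Z;H=c+.083*X+.0685*Z
        q=proj(nm,[H+r*u+o*n+y*Y for r in(.166,.186) for o in(0,.01) for y in(-.035,.035)]);print(th,q.min(0).round(1),q.max(0).round(1))
cv2.imwrite("pics/fin.png",np.hstack([cv2.resize(t[130:330,110:400],(435,300)),cv2.resize(d[170:430,100:380],(323,300))]))
```

```text
14.35 [ 0.49763707 -0.06488124  0.24107955]
top tab 257 282 263 273
0 [255.7 262.5] [283.3 274.3]
0.05 [255.4 261.8] [283.1 273.9]
side tab 324 341 272 290
0 [321.4 269.3] [343.2 294.1]
0.05 [321.1 267.2] [343.1 291.8]
```

View pics/fin.png

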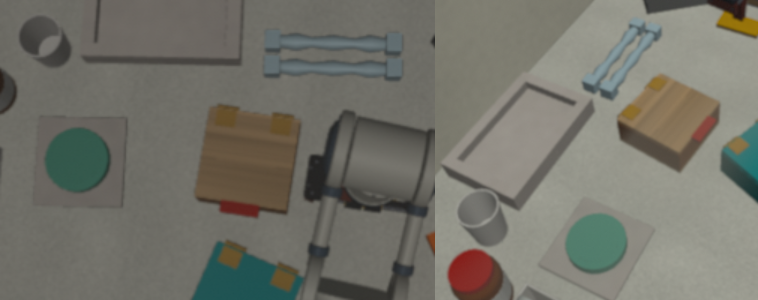

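The lid is shut, with the tab where the model puts 0 rad. The balusters and the green casting haven't moved, and the robot is clear of everything.

```bash
python3 -c "
from station import env;print(env.hand_in())"
```

```text
the job is handed in; nothing more can be done
None
```

The job is done and handed in, at about 14.5 s of the 48 s allowed. The case held the thick red casting (22 mm free), so I laid the black board20 flat on it, which by the given sizes leaves about 2 mm to the rim. I then swung the lid shut from behind.

**Last checks:**
- **Lid:** under a 16 N press it stopped rigidly with the tool at z = 92.6 mm, against 92.5 mm predicted for fully shut. After I backed off, the tab showed within about 1–4 px of where the 0 rad model puts it. The pictures alone can't tell 0 from 0.05 rad, so the evidence that it is fully shut is mainly the hard stop.
- **Board:** I never felt a clear touch-down when lowering it. It was released at the expected height, and a picture before closing showed it flat on the casting, inside the walls.
- **Surroundings:** in the last pictures the green casting and both balusters were in place, and the robot was clear of everything.

No check failed or disagreed.

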